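# Load the blue cassette plate into the sterilising tray

## Robot

A 7-joint arm with a two-finger parallel gripper is mounted at the origin on the work surface. World frame = base frame: x ahead of the robot, y to its left, z up, the work surface at z = 0. Lengths are in m, angles in rad, forces in N, time in s.
With the tool pointing down it reaches from about 0.4 to 0.85 m from the base axis. Payload 4.5 kg.
Tool frame: the origin (TCP) lies between the finger pads; the fingertips stand 19 mm ahead of it and the grasp point (between the pads) is the TCP (r.tips_ahead is the distance from the TCP to the fingertips, in m); z points along the fingers, y is the line along which they close (so a half turn about z gives the same grasp; the last joint's range is limited). The gripper opens to 88 mm and grips with 3 to 60 N. Pads are 18 mm wide; open, the fingers measure 123 mm over their backs; the gripper's body (75 mm by 187 mm) begins 45 mm behind the grasp point.
Start: joints at [1.305, 0.689, -0.195, 1.565, 0.157, 0.902, -0.215], TCP at [0.185, -0.597, 0.228] pointing down, gripper open.
Joint ranges: [-3.01, 3.01], [-0.46, 2.08], [-1.47, 1.51], [0.13, 2.56], [-1, 4.14], [0.04, 2.09], [-2.66, 2.66]. Speed limits (rad/s): [2.57, 2.57, 3.14, 3.14, 3.14, 3.14, 3.14].

## Interface

Orientations are given as a unit quaternion [x, y, z, w].
In Python, from plant import r, cams, models gives the robot as it stands. The module is installed in compiled form; this text tells all that it offers.
- The arm moves only by the tool jog_arm, never from a script. Its arguments are lists of equal length, an entry for each row: "turn": the turn, a rotation vector about the tool's x, y, z in rad, a list of three; "translation": the shift along the tool's x, y, z in m, a list of three; "grip": the closure, from 0 (fully open) to 1 (shut). In form: {"turn": [[ax, ay, az], ...], "translation": [[tx, ty, tz], ...], "grip": [grip, ...]}. A call has 1 to 20 rows; each row is the pose to reach, as a shift and turn from the pose commanded when the call began, along the tool's axes at that moment; what a row does not reach only later rows make up. A row lasts 1/8 s, in which the tool goes at most 62.5 mm and 10.7 degrees, less where a joint would pass 70% of its speed; a pose out of reach is approached as far as the arm can. A call with a gripper value outside its range is refused whole. The fingers move at their own pace and stop on an object; "force" is the grip in N (left out, the last holds). Time passes only in rows, so rows that repeat a pose let the fingers close. It gives the time, the measured TCP pose, the force, the opening and the grip force at its end, in the units of the state.
- r.get_state(): the state, without advancing time (a new reading comes with each control period).
- cams.snapshot(name): name is "side" or "top"; returns the picture (480x640x3 uint8, red, green, blue); there is no depth.
- cams.camera_params(name): a dict with "fx", "fy", "cx", "cy" (pixels), "eye" and "orientation" of the camera in the world. Camera axes: x right, y up, looking along -z (the intrinsics and any distortion apply to the point x, -y, -z); pixel columns grow to the right and rows downward; lengths in m; the calibration is good to about 2 mm. A picture is of the moment at which its call begins. camera_params takes no time and is no camera call.
- r.finish_job(): hands the job in; it is judged then, once.
Trained networks look in the newest picture that a camera, given by its name, has taken for a name from the list of things; names that differ only in an ending like _2 or _b are one class to them, and where a whole thing is asked for, a point or a joint stands for the part that bears it (a point fixed in the world has none). Each returns a list of dicts, best first, with "p" (0 to 1); they miss things now and then, are a little off and sometimes report something else, mostly with a low value. They report only what shows in the picture. A call takes as long as a camera call. They do not tell look-alikes from the thing itself.
- models.find_in(camera, name): "position" ([x, y, z] in m, in world coordinates, good to about 4 mm: the middle of the surface that is visible of it).
- models.masks_of(camera, name): "pixels" (480x640 bool, what is visible of it).
- models.place_of(camera, name): "position" ([x, y, z] in m, in world coordinates, good to about 4 mm: a listed point, or the origin of a listed thing).
The state is a dict: "clock": time; "q": joint angles; "qd": joint speeds; "joint_torque": joint torques, N m; "tool_pos": TCP position; "eef_rot": TCP orientation; "contact_force": force on the tool from outside, world axes, zero at the start; "moment": the same for the moment, N m; "opening": opening from 0.0 (shut) to 1.0 (fully open); "finger_force": force on a finger pad.
Only numpy, scipy, OpenCV 4.12 (cv2) and the standard library are available. Lean on these libraries where they do the work, as an engineer would, in place of code of your own. Each camera call takes 0.05 s, during which the arm holds its last target. There are 200 camera calls.

## Task

Load the blue plate into the steel sterilising tray. It is too thin to pick up where it lies, so first slide it along the white stand until its end sticks out a good way over the stand's front edge (the one facing the robot) and you can take it by its two sides there; then lift it off, lower it into the tray before letting go, and leave it lying flat on the tray's floor. Leave the green plate where it lies.

Things in the scene. Friction and masses are not known exactly. Their poses are not given: they have to be found in the camera images.
- plate_blue: Blue flat rigid plate, 110 mm long (its x), 50 mm wide (its y), 3 mm thick, about 45 g, flat on the stand, its x within 12 degrees of the stand's x. Origin: centre of its underside. It slides easily on the stand (friction about 0.35), pushed at its far end with the fingertips 1 mm above the stand; it tips off beyond 55 mm of overhang, so stop near 40.
- plate_green: Green plate of the same size and make, lying beside the blue one on the stand, at least 40 mm clear of it; a bystander. Origin: centre of its underside.
- stand: Fixed low white block with a flat top and upright faces, 200 mm deep (its x), 240 mm wide (its y), 60 mm high. Origin: centre of its underside, on the table. Its -x side is the front, facing the robot; the front edge is at x = -100 mm in its frame, and the front of it is free. It stands to the left or right of the robot's midline, turned up to 9 degrees.
- tray: Fixed open tray of dark steel with a perforated (solid to the touch) floor, outside 180 mm (its x) by 240 mm (its y), walls 3 mm thick and 16 mm high, floor 3 mm thick, a small tab at each y end. Origin: centre of its underside, on the table. It stands on the other side of the midline from the stand and is empty.
Things that resemble listed ones, but are neither listed nor needed, are in the scene too. Of the things shaped like the plate_blue, the blue one is meant.

How it is judged:
By the outcome, as a careful person would: the job done as asked, in the order asked, and still so for the second after the job is handed in, with the robot touching nothing.
It also fails if it takes over 58 s, if anything falls off the work surface, if the arm or the gripper's body presses on something with over 40 N, if the wrist force passes 120 N, or if a joint passes its speed limit or range.

## Working session

There is one attempt and no reset: what is moved stays moved. The work goes in short steps, Python scripts to look and compute and a tool call to move; the robot and the scene stay as the last step left them, time stands still between calls to the robot, and variables do not carry over. Pictures are saved under pics/ and viewed, at most 10 in all, crops included, and the job is handed in when it is done.

Besides the shell and the picture viewer there is one more tool, called after ">>>" in YAML: its name, and indented under it one key for each argument. jog_arm: Moves the arm, as the interface text tells. Its arguments: {"type":"object","properties":{"turn":{"type":"array"},"translation":{"type":"array"},"grip":{"type":"array"},"force":{"type":"number"}},"required":["turn","translation","grip"]}

```bash
mkdir -p pics; python3 - <<'E'
from plant import r,cams,models
import cv2,numpy as np
s=r.get_state();print(s['clock'],s['tool_pos'],s['eef_rot'],s['opening'])
for c in('top','side'):
    im=cams.snapshot(c);cv2.imwrite(f'pics/{c}0.png',im[:,:,::-1]);p=cams.camera_params(c);print(c,p)
    for n in('plate_blue','plate_green','stand','tray'):
        print(c,n,[(np.round(d['position'],4).tolist(),round(d['p'],2)) for d in models.place_of(c,n)])
E
```

```text
0.0 [ 0.18434197 -0.59653154  0.2275227 ] [ 9.88779886e-01  1.49377132e-01 -1.97787288e-04 -8.78049823e-04] 0.9961210748982698
top {'fx': 583.7433198360695, 'fy': 583.7433198360695, 'cx': 320.46197423988207, 'cy': 236.38991681422684, 'eye': array([ 0.27358123, -0.13146214,  1.22278233]), 'orientation': array([-0.06614049,  0.06229397,  0.70967177, -0.69864932])}
top plate_blue [([0.3614, -0.1529, -0.002], 0.69), ([0.5852, -0.2593, 0.0611], 0.68), ([0.4427, -0.5164, -0.0], 0.68), ([0.3965, -0.3184, 0.0014], 0.67)]
top plate_green [([0.5725, -0.146, 0.0596], 0.81)]
top stand [([0.5977, -0.2042, -0.0005], 0.72)]
top tray [([0.575, 0.1798, 0.001], 0.79)]
side {'fx': 587.7283090021285, 'fy': 587.7283090021285, 'cx': 327.4847736114606, 'cy': 233.66784478329623, 'eye': array([0.08309347, 0.74828142, 1.00716247]), 'orientation': array([-0.08345246,  0.38822948,  0.89489214, -0.20367035])}
side plate_blue [([0.3654, -0.1561, -0.0031], 0.84), ([0.59, -0.2582, 0.0556], 0.71), ([0.4409, -0.5165, -0.0014], 0.71), ([0.394, -0.3178, 0.0007], 0.65)]
side plate_green [([0.5765, -0.1466, 0.0569], 0.62)]
side stand [([0.6005, -0.201, -0.0006], 0.82)]
side tray [([0.5749, 0.1819, 0.0047], 0.78)]
```

View pics/top0.png

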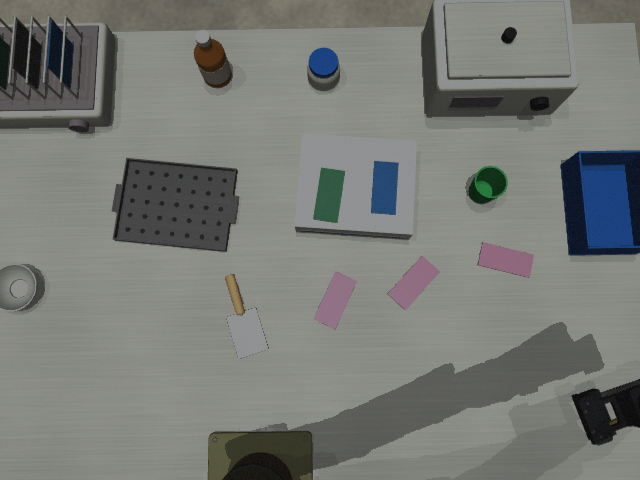

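View pics/side0.png

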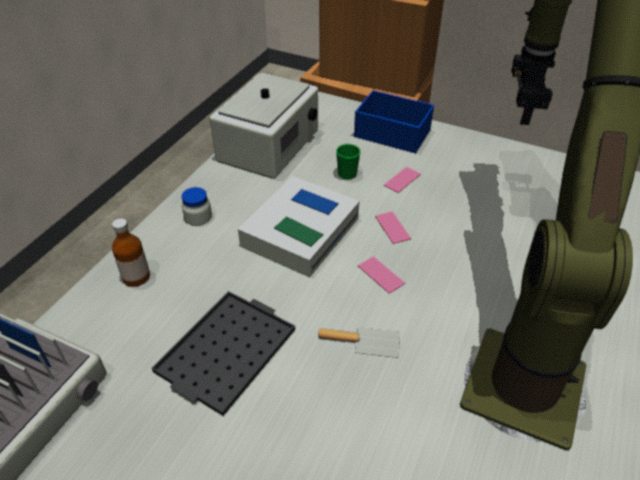

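The top view shows the blue plate at about (385,188) and the green one at (329,195) on the white stand (300–415, 135–238). The tray is at (176,204) and is empty. The pink plates at (335,300), (413,282) and (505,260) are look-alikes, and space in front of the stand is free.

```bash
cat >h.py <<'E'
from plant import r,cams,models
import cv2,numpy as np
from scipy.spatial.transform import Rotation as R
def proj(c,uv,z):
    p=cams.camera_params(c);uv=np.asarray(uv,float)
    d=np.c_[(uv[:,0]-p['cx'])/p['fx'],-(uv[:,1]-p['cy'])/p['fy'],-np.ones(len(uv))]
    d=R.from_quat(p['orientation']).apply(d);e=p['eye']
    return (e+d*((z-e[2])/d[:,2])[:,None])[:,:2]
def rect(c,m,z):
    """min-area rectangle of a mask's outline on plane z: centre, (along x, along y) mm, yaw deg"""
    cs,_=cv2.findContours(m.astype(np.uint8),cv2.RETR_EXTERNAL,cv2.CHAIN_APPROX_NONE)
    k=max(cs,key=cv2.contourArea)[:,0,:]
    P=proj(c,k,z)
    (x,y),(w,h),a=cv2.minAreaRect((P*1000).astype(np.float32))
    if a>45:a-=90;w,h=h,w
    return np.round([x,y,w,h,a],1)
def col(c,name):
    im=cams.snapshot(c);f=im.astype(int)
    return im,f
def masks(c,n):return models.masks_of(c,n)
def tool():
    s=r.get_state();return s['tool_pos'],R.from_quat(s['eef_rot']),s
E
python3 - <<'E'
from h import *
for c in('top','side'):
    cams.snapshot(c)
    for n,z in(('plate_blue',.063),('plate_green',.063),('stand',.06),('tray',.016)):
        for d in masks(c,n):
            print(c,n,round(d['p'],2),d['pixels'].sum(),rect(c,d['pixels'],z))
E
```

```text
top plate_blue 0.94 1222 [ 433.8 -496.2   49.3  104.7  -14.8]
top plate_blue 0.87 1240 [ 391.6 -310.6  106.3   47.4  -43.8]
top plate_blue 0.78 1323 [ 359.8 -153.5  107.4   49.8  -26.4]
top plate_blue 0.69 1256 [ 587.4 -259.2  110.9   50.    -5.6]
top plate_green 0.59 1232 [ 573.7 -144.8  109.7   49.9   -9.4]
top stand 0.85 9138 [ 592.7 -201.7  213.9  242.    -4.5]
top tray 0.85 9706 [571.4 182.9 182.6 264.4  -6.7]
top tray 0.74 1287 [ 600.2 -263.5  115.    54.    -5.1]
side plate_blue 0.95 598 [ 380.1 -254.8  105.7   48.6  -43.5]
side plate_blue 0.87 577 [ 587.1 -256.   109.1   52.4   -5.1]
side plate_blue 0.71 775 [348.  -98.8 106.2  48.6 -25.8]
side plate_blue 0.69 442 [ 423.2 -438.    47.9  104.4  -14.5]
side plate_green 0.61 708 [ 574.5 -141.6  111.2   52.7   -9.3]
side stand 0.63 6164 [ 585.8 -175.8  230.4  290.    -4.6]
side tray 0.93 9259 [569.  185.9 185.9 265.7  -6.6]
```

```bash
cat >>h.py <<'E'
def to(x,y,z,yaw):
    """shift in tool axes (mm) and turn (rad) from the measured pose to a tool-down pose with tool x at yaw deg"""
    p,q,_=tool();a=np.radians(yaw)
    T=R.from_matrix(np.c_[[np.cos(a),np.sin(a),0],[np.sin(a),-np.cos(a),0],[0,0,-1]])
    print('shift mm',np.round(q.inv().apply(np.array([x,y,z])/1000-p)*1000,1),'turn',np.round((q.inv()*T).as_rotvec(),4))
E
python3 -c "
from h import *
to(667,-265.5,130,-5.4)"
```

```text
shift mm [ 558.8 -174.4   98.4] turn [ 1.000e-04 -0.000e+00  3.941e-01]
```

>>> jog_arm:
  turn:
    - [0, 0, 0.394]
    - [0, 0, 0.394]
    - [0, 0, 0.394]
    - [0, 0, 0.394]
    - [0, 0, 0.394]
    - [0, 0, 0.394]
    - [0, 0, 0.394]
    - [0, 0, 0.394]
    - [0, 0, 0.394]
    - [0, 0, 0.394]
    - [0, 0, 0.394]
    - [0, 0, 0.394]
    - [0, 0, 0.394]
    - [0, 0, 0.394]
    - [0, 0, 0.394]
    - [0, 0, 0.394]
  translation:
    - [0.559, -0.174, 0]
    - [0.559, -0.174, 0]
    - [0.559, -0.174, 0]
    - [0.559, -0.174, 0]
    - [0.559, -0.174, 0]
    - [0.559, -0.174, 0]
    - [0.559, -0.174, 0]
    - [0.559, -0.174, 0]
    - [0.559, -0.174, 0]
    - [0.559, -0.174, 0]
    - [0.559, -0.174, 0]
    - [0.559, -0.174, 0.098]
    - [0.559, -0.174, 0.098]
    - [0.559, -0.174, 0.098]
    - [0.559, -0.174, 0.098]
    - [0.559, -0.174, 0.098]
  grip: [1, 1, 1, 1, 1, 1, 1, 1, 1, 1, 1, 1, 1, 1, 1, 1]

```text
clock: 3.0
tool_pos: [0.6684, -0.2669, 0.1329]
eef_rot: [0.999, -0.047, 0.002, 0.001]
contact_force: [-0.3, -0.3, 0.4]
opening: 0.006
finger_force: 0.0
```

```bash
python3 -c "
from h import *
s=tool();print(s[0],s[2]['clock'],s[2]['opening'],s[2]['contact_force'])
to(667,-265.5,80,-5.4)
im=cams.snapshot('top');cv2.imwrite('pics/a.png',cv2.resize(im[100:280,250:490,::-1],None,fx=3,fy=3))"
```

```text
[ 0.66841538 -0.26693769  0.13290761] 3.0 0.005888727743443795 [-0.29399977 -0.34179726  0.4362688 ]
shift mm [-1.8 -1.4 52.9] turn [ 0.0014 -0.004  -0.0007]
```

View pics/a.png

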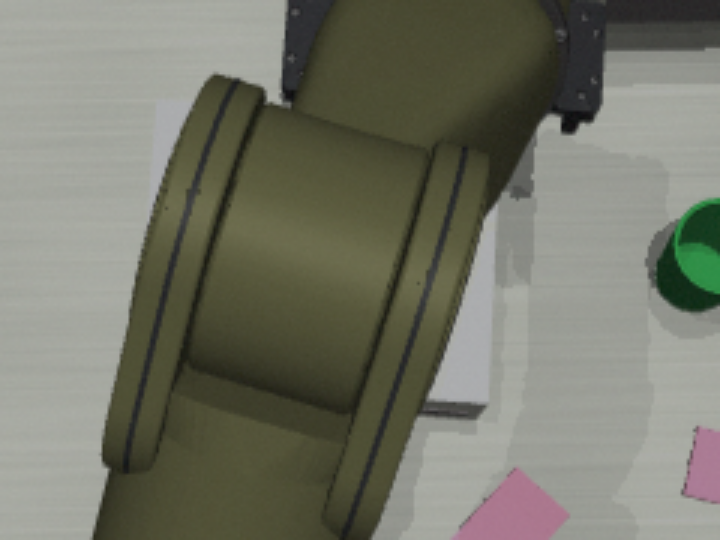

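The arm hides the stand from the top camera, so only the side camera is useful while I push. I'll descend in steps.

>>> jog_arm:
  turn:
    - [0, 0, 0]
    - [0, 0, 0]
    - [0, 0, 0]
    - [0, 0, 0]
    - [0, 0, 0]
  translation:
    - [0, 0, 0.02]
    - [0, 0, 0.04]
    - [0, 0, 0.043]
    - [0, 0, 0.043]
    - [0, 0, 0.043]
  grip: [1, 1, 1, 1, 1]

```text
clock: 3.68
tool_pos: [0.6678, -0.2661, 0.0878]
eef_rot: [0.999, -0.047, 0.001, 0.0]
contact_force: [0.3, -0.4, 0.1]
opening: -0.0
finger_force: 0.0
```

```bash
python3 -c "
from h import *
s=tool();print(s[0],s[2]['clock'],s[2]['opening'],s[2]['contact_force'])
to(667,-265.5,80,-5.4)
im=cams.snapshot('side');cv2.imwrite('pics/b.png',cv2.resize(im[150:290,220:400,::-1],None,fx=4,fy=4))"
```

```text
[ 0.66777703 -0.26605425  0.08784227] 3.675 -0.00023981719978677385 [ 0.29651762 -0.38687405  0.13988233]
shift mm [-0.8 -0.5  7.8] turn [ 0.0004 -0.0012  0.    ]
```

View pics/b.png

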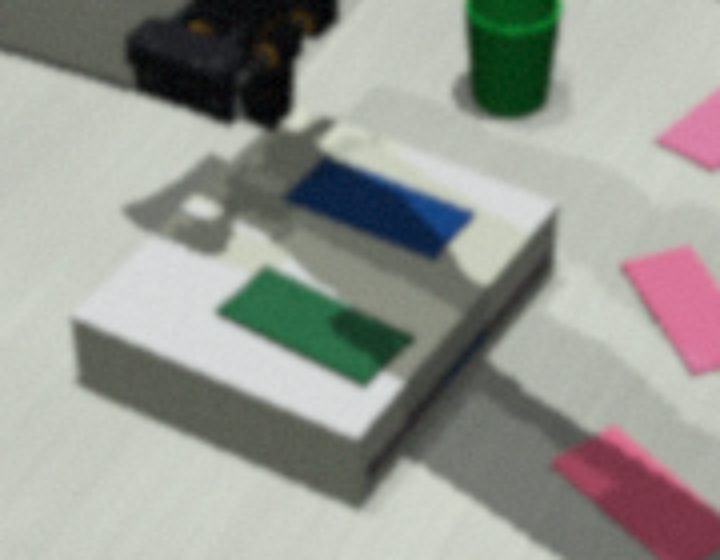

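Fingers are behind the blue plate's far end, at about (270,120) in the crop, clear of both plates.

>>> jog_arm:
  turn:
    - [0, 0, 0]
    - [0, 0, 0]
    - [0, 0, 0]
    - [0, 0, 0]
  translation:
    - [0, 0, 0.004]
    - [0, 0, 0.0065]
    - [0, 0, 0.0065]
    - [0, 0, 0.0065]
  grip: [1, 1, 1, 1]

```text
clock: 4.22
tool_pos: [0.6673, -0.2658, 0.0808]
eef_rot: [0.999, -0.047, 0.0, 0.0]
contact_force: [-0.0, 0.4, 0.5]
opening: 0.007
finger_force: 0.0
```

>>> jog_arm:
  turn:
    - [0, 0, 0]
    - [0, 0, 0]
    - [0, 0, 0]
    - [0, 0, 0]
    - [0, 0, 0]
    - [0, 0, 0]
    - [0, 0, 0]
    - [0, 0, 0]
    - [0, 0, 0]
    - [0, 0, 0]
    - [0, 0, 0]
    - [0, 0, 0]
    - [0, 0, 0]
    - [0, 0, 0]
    - [0, 0, 0]
    - [0, 0, 0]
    - [0, 0, 0]
    - [0, 0, 0]
  translation:
    - [0, 0, 0.0006]
    - [-0.005, 0, 0.0006]
    - [-0.01, 0, 0.0006]
    - [-0.015, 0, 0.0006]
    - [-0.02, 0, 0.0006]
    - [-0.025, 0, 0.0006]
    - [-0.03, 0, 0.0006]
    - [-0.035, 0, 0.0006]
    - [-0.04, 0, 0.0006]
    - [-0.045, 0, 0.0006]
    - [-0.05, 0, 0.0006]
    - [-0.055, 0, 0.0006]
    - [-0.06, 0, 0.0006]
    - [-0.065, 0, 0.0006]
    - [-0.07, 0, 0.0006]
    - [-0.074, 0, 0.0006]
    - [-0.076, 0, 0.0006]
    - [-0.076, 0, 0.0006]
  grip: [1, 1, 1, 1, 1, 1, 1, 1, 1, 1, 1, 1, 1, 1, 1, 1, 1, 1]

```text
clock: 6.48
tool_pos: [0.5916, -0.2587, 0.0803]
eef_rot: [0.999, -0.047, 0.0, 0.0]
contact_force: [-0.0, -0.2, 0.9]
opening: 0.004
finger_force: 0.0
```

```bash
cat >>h.py <<'E'
def blue(c,near):
    im=cams.snapshot(c)
    for d in masks(c,'plate_blue'):
        q=rect(c,d['pixels'],.063)
        if np.hypot(q[0]-near[0],q[1]-near[1])<60:
            u=np.array([.9969,-.0785]);v=np.array([.0785,.9969]);e=q[:2]-[599,-202]
            print(c,round(d['p'],2),q,'along',round(e@u,1),'overhang',round(-100-(e@u-55),1),'side',round(e@v,1))
    return im
E
python3 -c "
from h import *
s=tool();print(s[0],s[2]['contact_force'])
im=blue('side',(527,-252));cv2.imwrite('pics/c.png',cv2.resize(im[150:290,220:400,::-1],None,fx=4,fy=4))"
```

```text
[ 0.59158587 -0.25869258  0.08026595] [-0.03939088 -0.19166727  0.91994363]
```

View pics/c.png

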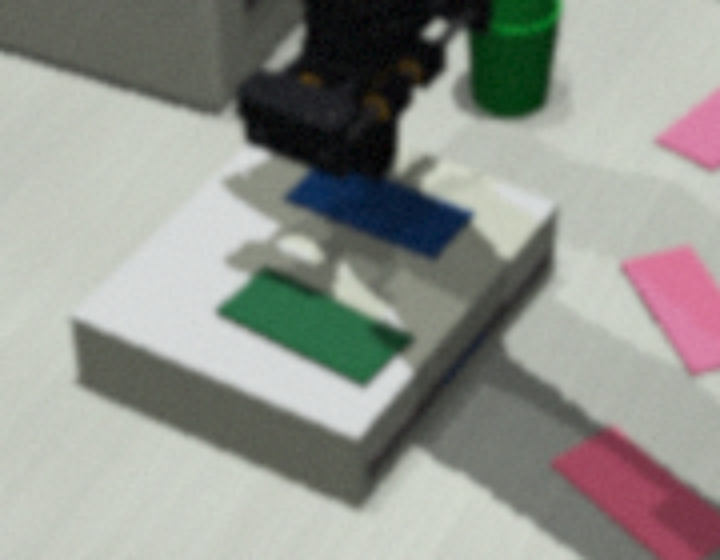

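The blue plate hasn't moved; its corners are still at (470,215) and (435,255) in the crop. I'll check where the tips really are.

```bash
python3 -c "
from h import *
print(r.tips_ahead, tool()[0])
def px(c,P):
    p=cams.camera_params(c);d=R.from_quat(p['orientation']).inv().apply(np.array(P)-p['eye'])
    return p['cx']+p['fx']*d[0]/-d[2],p['cy']-p['fy']*d[1]/-d[2]
t=tool()[0]
for dz in(0,.019,-.015):
  u=px('side',t-[0,0,dz]);print(dz,u,'crop',(u[0]-220)*4,(u[1]-150)*4)
im=cams.snapshot('side');cv2.imwrite('pics/d.png',cv2.resize(im[150:230,260:360,::-1],None,fx=8,fy=7,interpolation=cv2.INTER_CUBIC))"
```

```text
0.019 [ 0.59182321 -0.25864402  0.08026127]
0 (np.float64(313.24833221808115), np.float64(194.61636193905042)) crop 372.9933288723246 178.46544775620168
0.019 (np.float64(313.30763593476), np.float64(200.5007324002583)) crop 373.23054373904006 202.0029296010332
-0.015 (np.float64(313.2007599121685), np.float64(189.8960326349118)) crop 372.80303964867403 159.58413053964716
```

View pics/d.png

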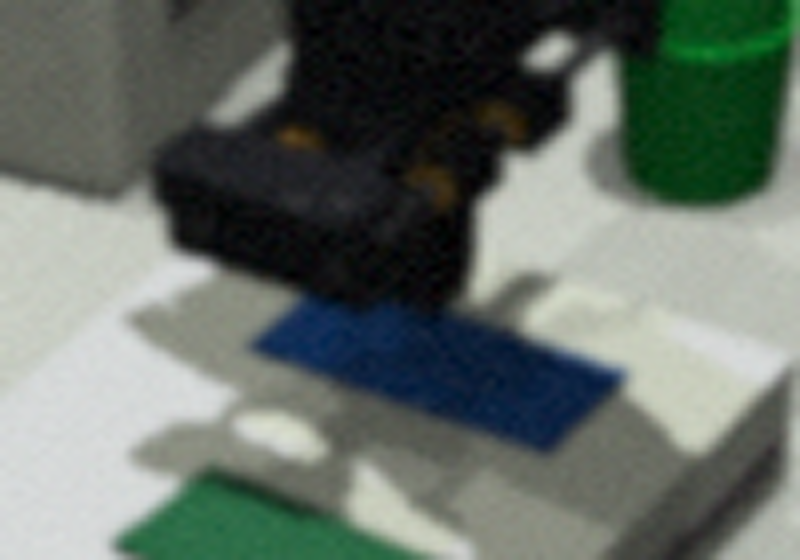

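```bash
python3 -c "
from h import *
def px(c,P):
    p=cams.camera_params(c);d=R.from_quat(p['orientation']).inv().apply(np.array(P)-p['eye'])
    return np.array([p['cx']+p['fx']*d[0]/-d[2],p['cy']-p['fy']*d[1]/-d[2]])
t,q,_=tool()
for n,l in(('body near L',(.0375,-.0935,-.045)),('body near R',(-.0375,-.0935,-.045)),('body far R',(-.0375,.0935,-.045)),('tip near L',(.009,-.0175,.019)),('tip near R',(-.009,-.0175,.019)),('tip far R',(-.009,.0175,.019))):
  u=px('side',t+q.apply(l));print(n,((u-[260,150])*[8,7]).round())
print('start tip',px('side',[.185,-.597,.209]),'start tcp',px('side',[.185,-.597,.228]))
im=cv2.imread('pics/side0.png');cv2.imwrite('pics/e.png',cv2.resize(im[50:140,480:580],None,fx=6,fy=6,interpolation=cv2.INTER_CUBIC))"
```

```text
body near L [148. 323.]
body near R [364. 399.]
body far R [684. 108.]
tip near L [372. 372.]
tip near R [421. 389.]
tip far R [480. 335.]
start tip [519.22007158 122.69602536] start tcp [521.00305935 116.10480522]
```

View pics/e.png

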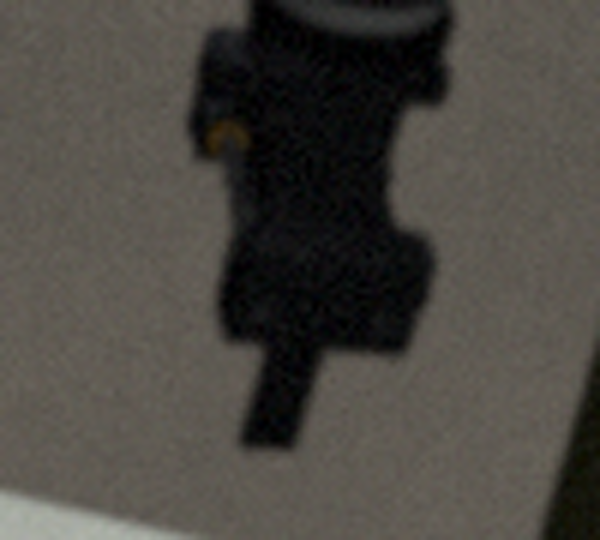

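```bash
cat >>h.py <<'E'
def px(c,P):
    p=cams.camera_params(c);d=R.from_quat(p['orientation']).inv().apply(np.array(P)-p['eye'])
    return np.array([p['cx']+p['fx']*d[0]/-d[2],p['cy']-p['fy']*d[1]/-d[2]])
E
python3 -c "
from h import *
def yawR(a):
    a=np.radians(a);return R.from_matrix(np.c_[[np.cos(a),np.sin(a),0],[np.sin(a),-np.cos(a),0],[0,0,-1]])
q=yawR(17.2);t=np.array([.1845,-.5965,.2275])
for y in(-.0615,-.044,.044,.0615):
  for x in(-.009,.009): print('start e.png',x,y,((px('side',t+q.apply([x,y,.019]))-[480,50])*6).round())
q=yawR(-5.4);t=np.array([.6678,-.2661,.0878])
for y in(-.0175,.0175):
  for x in(-.009,.009): print('b.png',x,y,((px('side',t+q.apply([x,y,.019]))-[220,150])*4).round())
"
```

```text
start e.png -0.009 -0.0615 [273. 523.]
start e.png 0.009 -0.0615 [227. 519.]
start e.png -0.009 -0.044 [269. 498.]
start e.png 0.009 -0.044 [223. 495.]
start e.png -0.009 0.044 [248. 384.]
start e.png 0.009 0.044 [205. 380.]
start e.png -0.009 0.0615 [244. 362.]
start e.png 0.009 0.0615 [201. 359.]
b.png -0.009 -0.0175 [268. 172.]
b.png 0.009 -0.0175 [244. 162.]
b.png -0.009 0.0175 [298. 142.]
b.png 0.009 0.0175 [275. 133.]
```

The tips show about 11 px higher than the reported pose predicts, and the start picture has the same offset. So the true tips are roughly 35 mm above the reported height. I'll go back behind the plate and probe for the stand by contact.

>>> jog_arm:
  turn:
    - [0, 0, 0]
    - [0, 0, 0]
    - [0, 0, 0]
    - [0, 0, 0]
    - [0, 0, 0]
    - [0, 0, 0]
    - [0, 0, 0]
    - [0, 0, 0]
  translation:
    - [0.04, 0, 0]
    - [0.08, 0, 0]
    - [0.08, 0, 0]
    - [0.08, 0, 0.012]
    - [0.08, 0, 0.024]
    - [0.08, 0, 0.024]
    - [0.08, 0, 0.024]
    - [0.08, 0, 0.024]
  grip: [1, 1, 1, 1, 1, 1, 1, 1]

```text
clock: 7.62
tool_pos: [0.6715, -0.2664, 0.0567]
eef_rot: [0.999, -0.047, 0.0, 0.0]
contact_force: [-0.2, 0.7, -0.1]
opening: 0.007
finger_force: 0.0
```

```bash
python3 -c "
from h import *
t,q,s=tool();print(t,s['contact_force'],s['clock'])
for y in(-.0175,.0175):
  for x in(-.009,.009): print(x,y,((px('side',t+q.apply([x,y,.019]))-[240,140])*8).round())
im=cams.snapshot('side');cv2.imwrite('pics/f.png',cv2.resize(im[140:210,240:340,::-1],None,fx=8,fy=8,interpolation=cv2.INTER_CUBIC))"
```

```text
[ 0.67150385 -0.26638904  0.05673742] [-0.21369108  0.74703229 -0.14183273] 7.625
-0.009 -0.0175 [369. 496.]
0.009 -0.0175 [322. 477.]
-0.009 0.0175 [429. 436.]
0.009 0.0175 [383. 418.]
```

View pics/f.png

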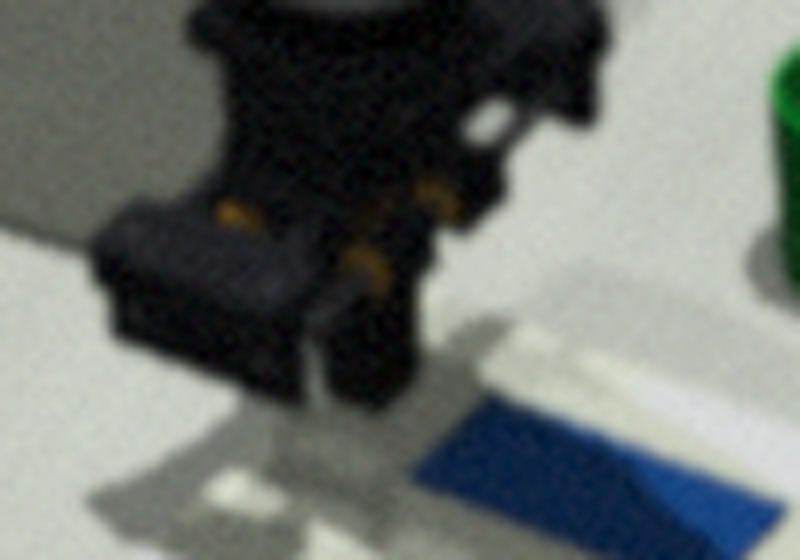

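The finger end shows at about (385,408) in the crop, still above the stand. I'll probe down.

>>> jog_arm:
  turn:
    - [0, 0, 0]
    - [0, 0, 0]
    - [0, 0, 0]
    - [0, 0, 0]
  translation:
    - [0, 0, 0.004]
    - [0, 0, 0.007]
    - [0, 0, 0.007]
    - [0, 0, 0.007]
  grip: [1, 1, 1, 1]

```text
clock: 8.18
tool_pos: [0.6713, -0.2662, 0.0502]
eef_rot: [0.999, -0.047, 0.0, 0.0]
contact_force: [-2.4, 0.7, 6.9]
opening: 0.006
finger_force: 3.2
```

>>> jog_arm:
  turn:
    - [0, 0, 0]
    - [0, 0, 0]
    - [0, 0, 0]
  translation:
    - [0, 0, 0.001]
    - [0, 0, 0.002]
    - [0, 0, 0.002]
  grip: [1, 1, 1]

```text
clock: 8.55
tool_pos: [0.6713, -0.2662, 0.0501]
eef_rot: [0.999, -0.047, 0.0, 0.0]
contact_force: [-5.5, 3.2, 16.9]
opening: 0.002
finger_force: 8.5
```

Contact comes at reported z = 0.0501, so the true height is about 29 mm above the reading. I'll raise to 1 mm clearance and check the sideways position.

>>> jog_arm:
  turn:
    - [0, 0, 0]
    - [0, 0, 0]
    - [0, 0, 0]
  translation:
    - [0, 0, -0.0033]
    - [0, 0, -0.0033]
    - [0, 0, -0.0033]
  grip: [1, 1, 1]

```text
clock: 8.93
tool_pos: [0.6712, -0.2661, 0.0502]
eef_rot: [0.999, -0.047, -0.0, -0.0]
contact_force: [-0.4, 0.3, 1.1]
opening: 0.001
finger_force: 0.6
```

```bash
python3 -c "
from h import *
t,q,s=tool();print(t,s['contact_force'],s['clock'])
for y in(-.0175,.0175):
  for x in(-.009,.009): print(x,y,((px('side',t+[0,0,.029]+q.apply([x,y,.019]))-[240,140])*8).round())
im=blue('side',(587,-256));cv2.imwrite('pics/g.png',cv2.resize(im[140:210,240:340,::-1],None,fx=8,fy=8,interpolation=cv2.INTER_CUBIC))"
```

```text
[ 0.67123684 -0.26612386  0.05022658] [-0.44564537  0.32700804  1.08412782] 8.925
-0.009 -0.0175 [367. 442.]
0.009 -0.0175 [320. 423.]
-0.009 0.0175 [428. 382.]
0.009 0.0175 [381. 364.]
side 0.91 [ 584.9 -255.9  109.3   53.9   -5.3] along -9.8 overhang -35.2 side -54.8
```

View pics/g.png

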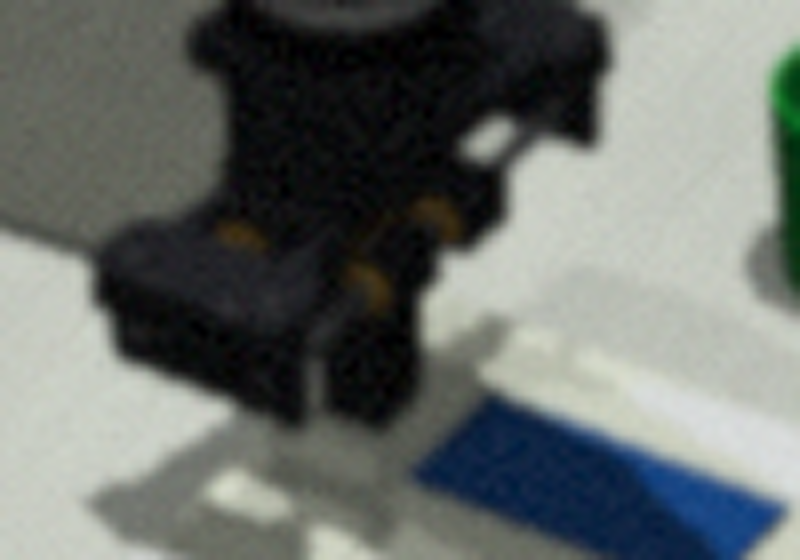

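The finger corners are at (325,415), (390,425) and (418,395) in the crop, close to the corrected prediction. So the reading is off mainly in z, and the fingers are behind the plate. Now I'll push, with about 1 mm of clearance.

>>> jog_arm:
  turn:
    - [0, 0, 0]
    - [0, 0, 0]
    - [0, 0, 0]
    - [0, 0, 0]
    - [0, 0, 0]
    - [0, 0, 0]
    - [0, 0, 0]
    - [0, 0, 0]
    - [0, 0, 0]
    - [0, 0, 0]
    - [0, 0, 0]
    - [0, 0, 0]
    - [0, 0, 0]
    - [0, 0, 0]
    - [0, 0, 0]
    - [0, 0, 0]
  translation:
    - [0, 0, -0.0012]
    - [0, 0, -0.0012]
    - [-0.006, 0, -0.0012]
    - [-0.012, 0, -0.0012]
    - [-0.018, 0, -0.0012]
    - [-0.024, 0, -0.0012]
    - [-0.03, 0, -0.0012]
    - [-0.036, 0, -0.0012]
    - [-0.042, 0, -0.0012]
    - [-0.048, 0, -0.0012]
    - [-0.054, 0, -0.0012]
    - [-0.06, 0, -0.0012]
    - [-0.066, 0, -0.0012]
    - [-0.069, 0, -0.0012]
    - [-0.07, 0, -0.0012]
    - [-0.07, 0, -0.0012]
  grip: [1, 1, 1, 1, 1, 1, 1, 1, 1, 1, 1, 1, 1, 1, 1, 1]

```text
clock: 11.02
tool_pos: [0.6016, -0.2595, 0.0517]
eef_rot: [0.999, -0.047, 0.0, -0.0]
contact_force: [-0.2, -0.8, 0.5]
opening: 0.002
finger_force: 0.0
```

```bash
python3 -c "
from h import *
t,q,s=tool();print(t,s['contact_force'],s['clock'])
im=blue('side',(547,-256));cv2.imwrite('pics/i.png',cv2.resize(im[150:290,220:400,::-1],None,fx=4,fy=4))
for d in masks('side','plate_green'):print(rect('side',d['pixels'],.063))"
```

```text
[ 0.60161387 -0.25954745  0.05173096] [-0.21050643 -0.83484182  0.46069078] 11.025
side 0.92 [ 536.  -251.   110.3   54.7   -5.3] along -59.0 overhang 14.0 side -53.8
[ 573.4 -141.6  112.9   55.7   -9.3]
```

The plate slid 49 mm straight. About 27 mm more gives 40 mm of overhang; the first 25 now.

>>> jog_arm:
  turn:
    - [0, 0, 0]
    - [0, 0, 0]
    - [0, 0, 0]
    - [0, 0, 0]
    - [0, 0, 0]
    - [0, 0, 0]
    - [0, 0, 0]
    - [0, 0, 0]
  translation:
    - [-0.004, 0, 0.0002]
    - [-0.008, 0, 0.0002]
    - [-0.012, 0, 0.0002]
    - [-0.016, 0, 0.0002]
    - [-0.02, 0, 0.0002]
    - [-0.024, 0, 0.0002]
    - [-0.026, 0, 0.0002]
    - [-0.026, 0, 0.0002]
  grip: [1, 1, 1, 1, 1, 1, 1, 1]

```text
clock: 12.18
tool_pos: [0.5755, -0.2572, 0.0515]
eef_rot: [0.999, -0.047, -0.0, 0.0]
contact_force: [0.1, 0.3, -0.3]
opening: 0.002
finger_force: 0.0
```

```bash
python3 -c "
from h import *
t,q,s=tool();print(t,s['contact_force'],s['clock'])
im=blue('side',(512,-252))"
```

```text
[ 0.57550309 -0.25718227  0.05153771] [ 0.1314337   0.28704422 -0.25594402] 12.175
side 0.88 [ 510.  -249.6  111.1   54.1   -4.5] along -85.0 overhang 40.0 side -54.4
```

Overhang is about 39 mm. I'll back off, lift, open and straddle the overhanging end.

>>> jog_arm:
  turn:
    - [0, 0, 0]
    - [0, 0, 0]
    - [0, 0, 0]
    - [0, 0, 0]
    - [0, 0, 0]
    - [0, 0, 0]
    - [0, 0, 0]
    - [0, 0, 0]
    - [0, 0, 0]
    - [0, 0, 0]
    - [0, 0, 0]
    - [0, 0, 0]
  translation:
    - [0.006, 0, -0.002]
    - [0.006, 0, -0.03]
    - [0.006, 0, -0.05]
    - [-0.04, 0, -0.05]
    - [-0.101, 0, -0.05]
    - [-0.101, 0, -0.05]
    - [-0.101, 0, -0.05]
    - [-0.101, 0, -0.05]
    - [-0.101, 0, -0.05]
    - [-0.101, 0, -0.05]
    - [-0.101, 0, -0.05]
    - [-0.101, 0, -0.05]
  grip: [1, 1, 0, 0, 0, 0, 0, 0, 0, 0, 0, 0]

```text
clock: 13.78
tool_pos: [0.4752, -0.2477, 0.1015]
eef_rot: [0.999, -0.047, -0.0, 0.0]
contact_force: [0.9, 0.8, 0.0]
opening: 0.998
finger_force: 0.0
```

```bash
python3 -c "
from h import *
t,q,s=tool();print(t,s['opening'],s['clock'])
for c in('side','top'):
  im=blue(c,(512,-252));cv2.imwrite(f'pics/j{c}.png',cv2.resize(im[150:290,220:400,::-1],None,fx=4,fy=4))
to(475.1,-248.3,45.5,-5.1)"
```

```text
[ 0.47517615 -0.24765144  0.10148896] 0.9975845251406813 13.775
side 0.66 [ 509.2 -248.9  112.5   54.9   -3.7] along -85.8 overhang 40.8 side -53.8
shift mm [ 0.   0.6 56. ] turn [ 0.0001  0.     -0.0052]
```

>>> jog_arm:
  turn:
    - [0, 0, 0]
    - [0, 0, 0]
    - [0, 0, 0]
    - [0, 0, 0]
    - [0, 0, 0]
  translation:
    - [0, 0, 0.025]
    - [0, 0, 0.045]
    - [0, 0, 0.056]
    - [0, 0, 0.056]
    - [0, 0, 0.056]
  grip: [0, 0, 0, 0, 0]

```text
clock: 14.6
tool_pos: [0.4755, -0.2479, 0.0461]
eef_rot: [0.999, -0.047, 0.0, 0.0]
contact_force: [0.8, 0.5, 0.4]
opening: 1.002
finger_force: 0.0
```

>>> jog_arm:
  turn:
    - [0, 0, 0]
    - [0, 0, 0]
    - [0, 0, 0]
    - [0, 0, 0]
    - [0, 0, 0]
    - [0, 0, 0]
    - [0, 0, 0]
    - [0, 0, 0]
  translation:
    - [0, 0, 0]
    - [0, 0, 0]
    - [0, 0, 0]
    - [0, 0, 0]
    - [0, 0, 0]
    - [0, 0, 0]
    - [0, 0, 0]
    - [0, 0, 0]
  grip: [0.3, 0.35, 0.4, 0.45, 0.5, 0.6, 0.6, 0.6]
  force: 30

```text
clock: 15.6
tool_pos: [0.4752, -0.2477, 0.0456]
eef_rot: [0.999, -0.047, 0.0, 0.0]
contact_force: [0.6, -0.4, 0.8]
opening: 0.557
finger_force: 30.0
```

Gripped: 49 mm opening at 30 N. Lifting.

>>> jog_arm:
  turn:
    - [0, 0, 0]
    - [0, 0, 0]
    - [0, 0, 0]
    - [0, 0, 0]
    - [0, 0, 0]
    - [0, 0, 0]
  translation:
    - [0, 0, -0.01]
    - [0, 0, -0.03]
    - [0, 0, -0.06]
    - [0, 0, -0.08]
    - [0, 0, -0.08]
    - [0, 0, -0.08]
  grip: [0.6, 0.6, 0.6, 0.6, 0.6, 0.6]

```text
clock: 16.35
tool_pos: [0.4747, -0.2474, 0.1251]
eef_rot: [0.999, -0.047, -0.0, -0.0]
contact_force: [0.2, -0.1, -1.7]
opening: 0.555
finger_force: 30.0
```

```bash
python3 -c "
from h import *
t,q,s=tool();print(t,s['opening'],s['finger_force'],s['contact_force'],s['moment'],s['clock'])
im=cams.snapshot('side');cv2.imwrite('pics/k.png',cv2.resize(im[110:290,220:420,::-1],None,fx=4,fy=3.3))
for d in masks('side','plate_blue'):print(round(d['p'],2),rect('side',d['pixels'],.14))
for d in models.place_of('side','plate_blue'):print(d)
for c in('side','top'):
  cams.snapshot(c)
  for d in masks(c,'tray'):print(c,round(d['p'],2),rect(c,d['pixels'],.016))
"
```

```text
[ 0.47470379 -0.24739474  0.12510914] 0.554572066675885 29.97541844844818 [ 0.16574228 -0.11124095 -1.69076594] [ 0.03532944  0.02470564 -0.03295632] 16.35
0.94 [ 355.4 -171.8   97.3   46.3  -43. ]
0.76 [325.5 -28.9  97.1  44.7 -25.8]
0.75 [ 463.9 -247.    28.2   44.9   23.5]
0.75 [ 394.5 -341.    43.8   96.   -14.3]
{'position': [0.444, -0.5165, 0.0006], 'p': 0.95}
{'position': [0.3959, -0.3165, 0.0024], 'p': 0.87}
{'position': [0.5111, -0.2496, 0.1365], 'p': 0.67}
{'position': [0.3645, -0.1552, 0.0001], 'p': 0.59}
side 0.85 [568.9 185.7 186.  263.8  -6.7]
top 0.65 [572.  182.5 183.8 265.1  -6.5]
```

View pics/k.png

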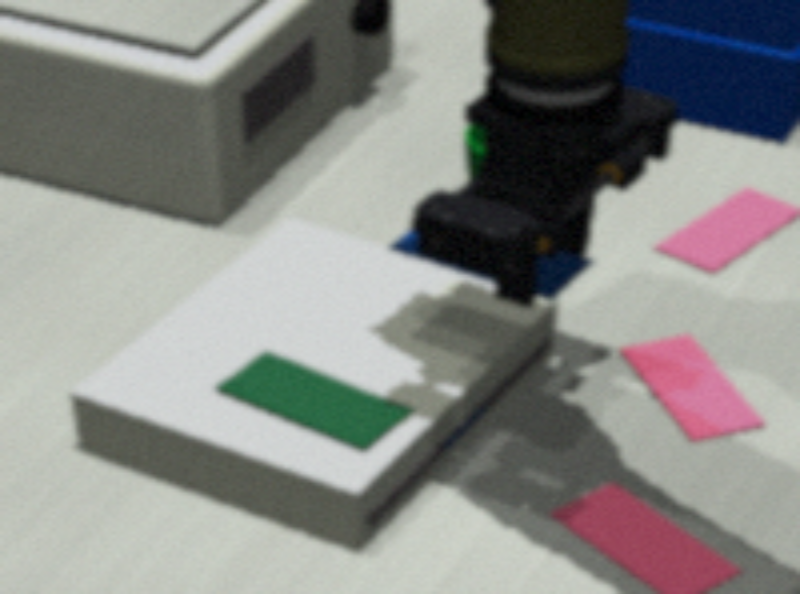

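The blue plate is held level above the stand at about (500,265) in the crop, and the green plate is untouched. On to the tray.

```bash
python3 -c "
from h import *
to(536.2,186.8,125,-6.6)"
```

```text
shift mm [ 2.020e+01 -4.382e+02  1.000e-01] turn [-0.0002  0.0008  0.021 ]
```

>>> jog_arm:
  turn:
    - [0, 0, 0]
    - [0, 0, 0]
    - [0, 0, 0]
    - [0, 0, 0]
    - [0, 0, 0.021]
    - [0, 0, 0.021]
    - [0, 0, 0.021]
    - [0, 0, 0.021]
    - [0, 0, 0.021]
    - [0, 0, 0.021]
    - [0, 0, 0.021]
    - [0, 0, 0.021]
    - [0, 0, 0.021]
    - [0, 0, 0.021]
    - [0, 0, 0.021]
    - [0, 0, 0.021]
    - [0, 0, 0.021]
    - [0, 0, 0.021]
  translation:
    - [0, -0.02, 0]
    - [0, -0.05, 0]
    - [0, -0.09, 0]
    - [0.005, -0.135, 0]
    - [0.01, -0.18, 0]
    - [0.01, -0.225, 0]
    - [0.015, -0.27, 0]
    - [0.02, -0.315, 0]
    - [0.02, -0.36, 0]
    - [0.02, -0.4, 0]
    - [0.02, -0.425, 0]
    - [0.02, -0.438, 0]
    - [0.02, -0.438, 0]
    - [0.02, -0.438, 0.03]
    - [0.02, -0.438, 0.06]
    - [0.02, -0.438, 0.085]
    - [0.02, -0.438, 0.085]
    - [0.02, -0.438, 0.085]
  grip: [0.6, 0.6, 0.6, 0.6, 0.6, 0.6, 0.6, 0.6, 0.6, 0.6, 0.6, 0.6, 0.6, 0.6, 0.6, 0.6, 0.6, 0.6]

```text
clock: 18.95
tool_pos: [0.5369, 0.1854, 0.0413]
eef_rot: [0.998, -0.058, 0.001, 0.0]
contact_force: [-0.0, -0.6, -0.4]
opening: 0.556
finger_force: 30.0
```

```bash
python3 -c "
from h import *
t,q,s=tool();print(t,s['opening'],s['finger_force'],s['contact_force'],s['clock'])
to(536.2,186.8,0,-6.6)
for c in('side','top'):
  cams.snapshot(c)
  for d in models.place_of(c,'plate_blue'):print(c,d)
  for d in masks(c,'plate_blue'):
    if rect(c,d['pixels'],.055)[1]>50:print(c,round(d['p'],2),rect(c,d['pixels'],.055),d['pixels'].sum())
"
```

```text
[0.53689988 0.18542745 0.04130297] 0.5559280943756605 29.97541218996048 [-0.03510439 -0.64962371 -0.36692618] 18.95
shift mm [-0.9 -1.3 41.3] turn [ 0.0003 -0.0011 -0.0015]
side {'position': [0.3636, -0.1552, -0.0011], 'p': 0.91}
side {'position': [0.5715, 0.1805, 0.0544], 'p': 0.83}
side {'position': [0.3966, -0.3202, -0.0001], 'p': 0.83}
side {'position': [0.4442, -0.5149, 0.0026], 'p': 0.62}
side 0.54 [535.  185.7  34.2  53.4  -7. ] 285
top {'position': [0.4483, -0.5187, -0.002], 'p': 0.87}
top {'position': [0.3999, -0.3176, 0.0027], 'p': 0.8}
top {'position': [0.3617, -0.1514, 0.0011], 'p': 0.71}
top 0.65 [605.5 178.3  44.   50.9  -7.7] 554
```

>>> jog_arm:
  turn:
    - [0, 0, 0]
    - [0, 0, 0]
    - [0, 0, 0]
    - [0, 0, 0]
    - [0, 0, 0]
    - [0, 0, 0]
    - [0, 0, 0]
  translation:
    - [0, 0, 0.015]
    - [0, 0, 0.03]
    - [0, 0, 0.038]
    - [0, 0, 0.042]
    - [0, 0, 0.045]
    - [0, 0, 0.045]
    - [0, 0, 0.045]
  grip: [0.6, 0.6, 0.6, 0.6, 0.6, 0.6, 0.6]

```text
clock: 20.12
tool_pos: [0.5365, 0.1866, -0.0042]
eef_rot: [0.998, -0.058, 0.0, -0.0]
contact_force: [-0.4, -0.1, -0.3]
opening: 0.557
finger_force: 30.0
```

>>> jog_arm:
  turn:
    - [0, 0, 0]
    - [0, 0, 0]
    - [0, 0, 0]
  translation:
    - [0, 0, 0.001]
    - [0, 0, 0.0015]
    - [0, 0, 0.0015]
  grip: [0.6, 0.6, 0.6]

```text
clock: 20.5
tool_pos: [0.5363, 0.1865, -0.006]
eef_rot: [0.998, -0.058, 0.0, 0.0]
contact_force: [-0.4, -0.4, 0.0]
opening: 0.556
finger_force: 30.0
```

Tips are within about 1 mm of the floor, with the plate well below the rim. Releasing gently.

>>> jog_arm:
  turn:
    - [0, 0, 0]
    - [0, 0, 0]
    - [0, 0, 0]
    - [0, 0, 0]
    - [0, 0, 0]
    - [0, 0, 0]
  translation:
    - [0, 0, 0.0003]
    - [0, 0, 0.0003]
    - [0, 0, 0.0003]
    - [0, 0, 0]
    - [0, 0, 0]
    - [0, 0, 0]
  grip: [0.42, 0.4, 0.36, 0.3, 0.2, 0.2]
  force: 5

```text
clock: 21.25
tool_pos: [0.5362, 0.1865, -0.006]
eef_rot: [0.998, -0.058, 0.0, 0.0]
contact_force: [-0.9, 0.0, 0.3]
opening: 0.797
finger_force: 0.0
```

>>> jog_arm:
  turn:
    - [0, 0, 0]
    - [0, 0, 0]
    - [0, 0, 0]
    - [0, 0, 0]
    - [0, 0, 0]
    - [0, 0, 0]
    - [0, 0, 0]
    - [0, 0, 0]
    - [0, 0, 0]
    - [0, 0, 0]
    - [0, 0, 0]
  translation:
    - [0, 0, -0.01]
    - [0, 0, -0.04]
    - [0, 0, -0.09]
    - [0, 0, -0.15]
    - [-0.05, 0.06, -0.15]
    - [-0.1, 0.12, -0.15]
    - [-0.1, 0.18, -0.15]
    - [-0.1, 0.2, -0.15]
    - [-0.1, 0.2, -0.15]
    - [-0.1, 0.2, -0.15]
    - [-0.1, 0.2, -0.15]
  grip: [0.1, 0.1, 0, 0, 0, 0, 0, 0, 0, 0, 0]

```text
clock: 22.62
tool_pos: [0.4147, 0.0009, 0.1441]
eef_rot: [0.998, -0.056, 0.001, -0.0]
contact_force: [-0.0, -0.3, 0.3]
opening: 1.003
finger_force: 0.0
```

```bash
python3 -c "
from h import *
t,q,s=tool();print(t,s['opening'],s['contact_force'],s['clock'])
for c in('side','top'):
  im=cams.snapshot(c);cv2.imwrite(f'pics/z{c}.png',im[:,:,::-1])
  for d in models.place_of(c,'plate_blue'):print(c,np.round(d['position'],4),round(d['p'],2))
  for n in('plate_blue','plate_green'):
   for d in masks(c,n):
    z=.063 if n[-1]=='n' else .006
    print(c,n,round(d['p'],2),rect(c,d['pixels'],z),d['pixels'].sum(),im[d['pixels']].mean(0).round())
"
```

```text
[0.41469217 0.00085031 0.14413017] 1.0032229672278477 [-0.00088938 -0.26021179  0.2707541 ] 22.625
side [ 0.4443 -0.5174 -0.0022] 0.93
side [ 0.366  -0.1526 -0.0034] 0.88
side [ 0.396  -0.3186  0.0022] 0.87
side [0.5731 0.1835 0.0025] 0.82
side plate_blue 0.93 [ 442.  -509.2   52.3  114.3  -14.7] 461 [218. 137. 170.]
side plate_blue 0.88 [ 363.6 -148.1  110.7   54.4  -25.8] 790 [218. 127. 159.]
side plate_blue 0.86 [570.4 183.6 114.   53.2  -6.8] 1139 [ 32.  84. 153.]
side plate_blue 0.67 [ 398.6 -315.4  115.5   52.6  -44.9] 609 [219. 138. 171.]
side plate_green 0.69 [ 584.8 -144.1   90.1   54.3   -9.3] 583 [ 62. 120.  86.]
top [ 4.457e-01 -5.168e-01  5.000e-04] 0.88
top [0.568  0.1833 0.004 ] 0.74
top [ 3.973e-01 -3.172e-01  3.000e-04] 0.61
top [ 3.608e-01 -1.527e-01 -3.000e-04] 0.57
top plate_blue 0.82 [ 363.  -154.9  107.9   49.1  -26.9] 1191 [174. 129. 152.]
top plate_blue 0.79 [ 396.9 -319.   109.9   49.8  -43.8] 1243 [174. 132. 156.]
top plate_blue 0.64 [ 442.3 -513.9   52.7  112.6  -14.2] 1291 [172. 126. 149.]
top plate_green 0.87 [ 573.7 -145.1  110.6   50.5   -9.4] 1280 [ 63. 109.  82.]
top plate_green 0.28 [ 592.3 -201.2  210.8  239.4   -5. ] 10254 [168. 170. 171.]
```

The blue plate lies flat, centred in the tray at about (0.571, 0.183), and both cameras agree. The green plate hasn't moved, and the robot is clear of everything.

```bash
python3 -c "
from plant import r
print(r.finish_job())"
```

```text
the job is handed in; nothing more can be done
None
```

The blue plate now lies flat in the middle of the steel tray, placed there by the slide, grip and lift you asked for; the green plate hasn't moved, and I handed the job in at about 23 s.

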